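Weigh the red thread spool and store the reading on the membrane key

ROBOT

A 6-joint arm with a two-finger parallel gripper is mounted at the origin on a cart in front of the work surface, level with it; the furniture and walls round the work are solid. World frame = base frame: x ahead of the robot, y to its left, z up, the work surface at z = 0. Lengths are in mm, angles in rad, forces in N, time in s.
With the tool pointing down it reaches from about 350 to 875 mm from the base axis. Payload 4.2 kg.
Tool frame: the origin (TCP) lies between the finger pads; the fingertips stand 25 mm ahead of it and the grasp point (between the pads) lies 6 mm ahead of it; z points along the fingers, y is the line along which they close (so a half turn about z gives the same grasp; the last joint's range is limited). The gripper opens to 85 mm and grips with 20 to 120 N. Pads are 22 mm wide; open, the fingers measure 114 mm over their backs; the gripper's body (76 mm by 85 mm) begins 54 mm behind the grasp point. The pads swing forward as they close: fully open they stand 13 mm farther back than shut.
Start: joints at [1.576, 0.385, 0.008, 0, -1.194, -0.259], TCP at [156.896, 604.965, 256.312] pointing down, gripper open.
Joint ranges: [-3.14, 3.14], [-1.21, 2.06], [-1.07, 1.41], [-3.16, 2.05], [-2.99, -0.16], [-3.1, 3.1]. Speed limits (rad/s): [2.79, 2.79, 3.14, 3.14, 3.14, 3.14].

INTERFACE

Orientations are given as a unit quaternion [x, y, z, w].
In Python, from bench import read_state, get_image, job_done gives the robot as it stands.
- The arm moves only by the tool play_rows, never from a script. Its argument "series" is a list of rows, each a list of 6 numbers: the shift along the world's x, y, z in mm, then the turn, a rotation vector about the world's x, y, z in units of 6 degrees (1.0 is 6 degrees). A call has 1 to 20 rows; each row shifts and turns the commanded pose from where the row before left it; what a row does not reach is not made up. A row lasts 1/12 s, in which the tool goes at most 41.7 mm and 7.16 degrees, less where a joint would pass 70% of its speed; a pose out of reach is approached as far as the arm can. A call is refused whole if a number of a shift passes 41.7 or a number of a turn 1, either way. A call with a gripper value outside its range is refused whole. "gripper" is the opening, from 0 (shut) to 1 (fully open), set as the call begins (left out, the last holds). The fingers move at their own pace and stop on an object; the grip force is fixed at half the most. Time passes only in rows, so rows that do not move let the fingers close. It gives the time, the measured TCP pose, the force, the opening and the grip force at its end, in the units of the state.
- read_state(): the state, without advancing time (a new reading comes with each control period).
- get_image(name): name is "scene" or "top" or "wrist"; returns a dict with "image" (480x640x3 uint8, red, green, blue), "fx", "fy", "cx", "cy" (pixels), "eye" and "rotation" of the camera in the world. Camera axes: x right, y down, z forward; pixel columns grow to the right and rows downward; lengths in mm; the calibration is good to about 2 mm. A picture is of the moment at which its call begins. There is no depth.
- job_done(): hands the job in; it is judged then, once.
The state is a dict: "clock": time; "joints": joint angles; "joint_vel": joint speeds; "joint_efforts": joint torques, N m; "position": TCP position; "ee_rot": TCP orientation; "contact_force": force on the tool from outside, world axes, zero at the start; "wrist_torque": the same for the moment, N m; "gripper_width": finger opening in mm; "grasp_force": force on a finger pad.
Only numpy, scipy, OpenCV 4.12 (cv2) and the standard library are available. Lean on these libraries where they do the work, as an engineer would, in place of code of your own. Each camera call takes 0.05 s, during which the arm holds its last target. There are 200 camera calls.

TASK

Find out how much thread is left on the red spool: stand it upright on the round steel pan of the bench scale and let go of it. Then press the green key of the scale with closed fingertips, firmly but gently, and keep it pressed for about half a second so that the weight is stored; do not touch the dark key, which switches the scale off.

Things in the scene. Friction and masses are not known exactly. Their poses are not given: they have to be found in the camera images.
- red_spool: Spool of red sewing thread standing on the table, a cylinder 29 mm in diameter and 42 mm tall, about 30 g. Origin at the centre of its underside, z up along its axis. A white spool (same size) and a blue one (29 x 48 mm) stand 85 mm or more away.
- pan (a point): Centre of the top face of the round steel pan (130 mm in diameter, flat, 40 mm above the table) of a white bench scale, 240 x 190 mm and 30 mm high, which is fixed to the table. Its x axis points from the keys to the pan, its y axis to the left as seen from the key side, z up.
- green_key: Green membrane key, 34 x 40 mm (x by y), at the end of the scale nearest the robot, right of the display. Origin: centre of its top face, 34.5 mm above the table, 3.5 mm above the panel; axes as the pan's, whose centre is 137 mm in +x and 60 mm in +y. Spring: 2 N starts it, 12 N at its stop, 2.5 mm down. Registers when pressed with over 5 N for 0.3 s; over 40 N damages it.
- dark_key: Dark (black) key of the same size and kind, which switches the scale off: 120 mm in +y of the green key, at the other end of the panel. Origin at the centre of its top face. Not to be touched.
Mind the look-alikes: they are no part of the job. What is shaped like the red_spool but purple or turquoise is not meant.

How it is judged:
By the outcome, as a careful person would: the job done as asked, in the order asked, and still so for the second after the job is handed in, with the robot touching nothing.
It also fails if it takes over 48 s, if anything falls off the work surface, if the arm or the gripper's body presses on something with over 40 N, if the wrist force passes 120 N, or if a joint passes its speed limit or range.

## Working session

There is one attempt and no reset: what is moved stays moved. The work goes in short steps, Python scripts to look and compute and a tool call to move; the robot and the scene stay as the last step left them, time stands still between calls to the robot, and variables do not carry over. Pictures are saved under pics/ and viewed, at most 10 in all, crops included, and the job is handed in when it is done.

Besides the shell and the picture viewer there is one more tool, called after "Call:" as name(argument=value, ...), one argument or row to a line, values as JSON. play_rows: Moves the arm, as the interface text tells. Its arguments: {"type":"object","properties":{"series":{"type":"array","items":{"type":"array","items":{"type":"number"}}},"gripper":{"type":"number"}},"required":["series"]}

```bash
mkdir -p pics; cat > h.py <<'E'
import numpy as np, cv2
from bench import read_state, get_image, job_done
def grab(n,f):
    d=get_image(n); cv2.imwrite('pics/'+f+'.png',cv2.cvtColor(d['image'],cv2.COLOR_RGB2BGR)); np.save('pics/'+f+'.npy',d,allow_pickle=True); return d
def load(f): return np.load('pics/'+f+'.npy',allow_pickle=True).item()
def ray(d,u,v):
    r=np.array(d['rotation'],float)
    r=r.reshape(3,3) if r.size==9 else __import__('scipy.spatial.transform',fromlist=['Rotation']).Rotation.from_quat(r).as_matrix()
    w=r@np.array([(u-d['cx'])/d['fx'],(v-d['cy'])/d['fy'],1]); return np.array(d['eye'],float),w/np.linalg.norm(w)
def onz(d,u,v,z):
    e,w=ray(d,u,v); return e+w*(z-e[2])/w[2]
def cross(a,b):
    (e,w),(f,x)=a,b; s=np.linalg.lstsq(np.c_[w,-x],f-e,rcond=None)[0]; p,q=e+s[0]*w,f+s[1]*x; return (p+q)/2,np.linalg.norm(p-q)
E
python3 - <<'E'
from h import *
ims=[]
for n in ['scene','top','wrist']:
    d=grab(n,n+'0'); print(n,np.round(d['eye'],1),np.round(d['rotation'],3),d['fx'],d['cx'],d['cy'])
s=read_state(); print({k:np.round(v,3) for k,v in s.items()})
E
```

```text
scene [  20.2 -336.5  673.9] [ 0.828 -0.355  0.164 -0.401] 435.3856358397844 316.1666235502688 240.07497074440445
top [ 483.5  197.9 1031.8] [ 0.709 -0.704  0.035 -0.014] 585.3594916828353 313.371993084974 237.18460760980912
wrist [220.2 588.6 374.2] [-0.606  0.784  0.103 -0.081] 412.07934548914716 319.0643303487351 238.25650696484206
{'clock': np.float64(0.15), 'joints': array([ 1.576,  0.385,  0.007, -0.   , -1.194, -0.259]), 'joint_vel': array([ 0.   , -0.002,  0.003,  0.001, -0.001, -0.001]), 'joint_efforts': array([-0.0000e+00, -3.9268e+01,  1.8858e+01,  4.1890e+00, -3.0000e-03,
       -0.0000e+00]), 'position': array([156.786, 604.607, 255.476]), 'ee_rot': array([ 0.992, -0.127, -0.   ,  0.001]), 'contact_force': array([-0.316,  0.416, -0.124]), 'wrist_torque': array([ 0.007, -0.003, -0.034]), 'grasp_force': np.float64(0.0), 'gripper_width': np.float64(85.239)}
```

View pics/top0.png

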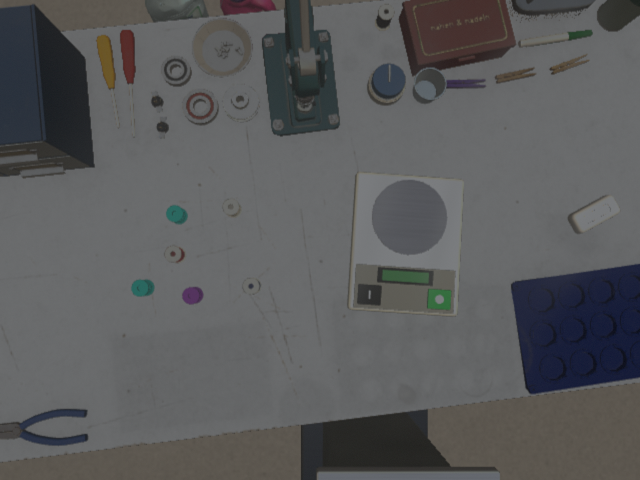

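View pics/scene0.png

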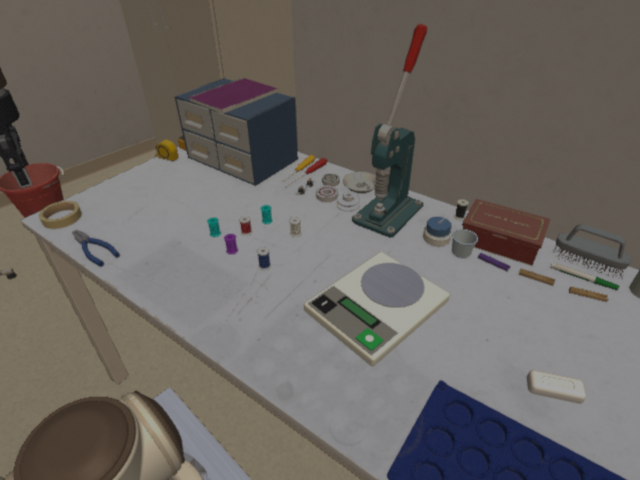

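```bash
python3 - <<'E'
from h import *
def c(f,x,y,w,h,k):
    return cv2.resize(cv2.imread(f'pics/{f}.png')[y:y+h,x:x+w],None,fx=k,fy=k,interpolation=cv2.INTER_CUBIC)
a=c('top0',134,224,80,60,5);b=c('scene0',205,195,80,60,5)
e=c('top0',330,165,160,160,2);f=c('scene0',295,245,160,120,2)
im=np.zeros((600,800,3),np.uint8); im[:300,:400]=a; im[:300,400:]=b; im[300:,:320]=e[20:]; im[300:540,400:720]=f
im=cv2.convertScaleAbs(im,alpha=1.6); cv2.imwrite('pics/crop1.png',im)
for n in ['top0','scene0']:
    hsv=cv2.cvtColor(cv2.imread(f'pics/{n}.png'),cv2.COLOR_BGR2HSV); H,S,V=cv2.split(hsv)
    for nm,m in dict(red=((H<8)|(H>172))&(S>110)&(V>40),green=(H>45)&(H<75)&(S>120)&(V>60),purple=(H>135)&(H<165)&(S>110),turq=(H>78)&(H<97)&(S>110)).items():
        k,l,st,ce=cv2.connectedComponentsWithStats(m.astype(np.uint8))
        for i in range(1,k):
            if st[i,4]>25: print(n,nm,st[i],np.round(ce[i],1))
E
```

```text
top0 red [121  30  14  53 556] [127.8  53.7]
top0 green [428 290  22  19 252] [440.3 299.9]
top0 purple [183 288  16  15 164] [190.7 295.2]
top0 turq [167 206  20  17 262] [176.2 214.1]
top0 turq [132 280  22  16 293] [142.3 287.3]
scene0 red [404  24  23  49 504] [414.8  46.7]
scene0 red [306 158  21  16 133] [316.5 165.1]
scene0 red [   0  164   63   53 2006] [ 33.  188.3]
scene0 red [241 223  10  10  76] [245.5 227.5]
scene0 red [ 463  223   77   41 1343] [504.5 244. ]
scene0 green [596 278  22  11  88] [606.  283.1]
scene0 green [343 300  16   9  62] [350.  304.8]
scene0 green [356 329  27  21 251] [368.9 339. ]
scene0 purple [ 193   79   81   29 1113] [232.6  93.2]
scene0 purple [225 234  12  20 170] [230.6 243.6]
scene0 turq [261 205  11  19 160] [266.1 213.9]
scene0 turq [208 218  12  19 171] [213.6 226.7]
```

View pics/crop1.png

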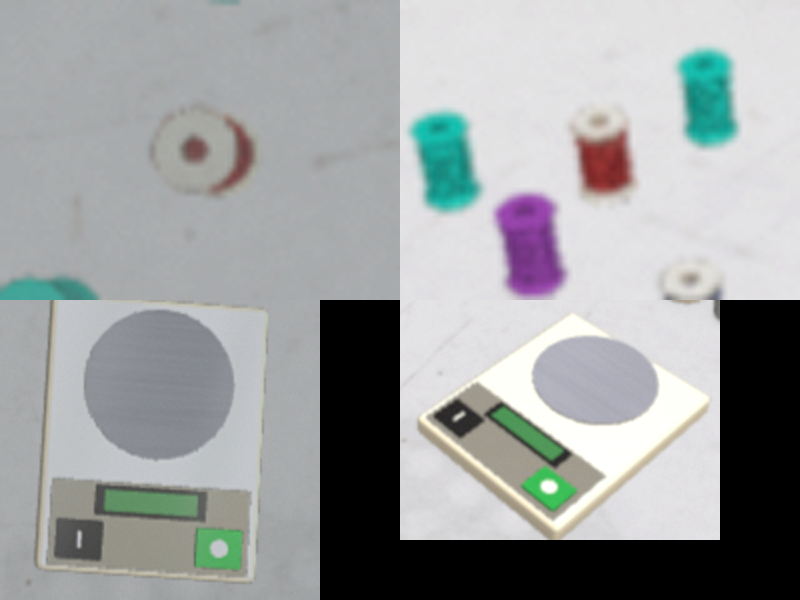

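The crop shows the red spool (top flange centre at top 172.6,253.6 and scene 244.8,219.2), the pan (409.5,217 / 392,284.5), and the green key (439.7,299.5 / 369.3,338.8) with the dark key at the opposite end.

```bash
python3 - <<'E'
from h import *
T,S=load('top0'),load('scene0')
for n,a,b,z in [('spool',(172.4,253.5),(244.6,219.0),42),('pan',(409.2,216.8),(391.8,284.2),40),('green',(439.8,299.5),(369.2,338.7),34.5)]:
    p,g=cross(ray(T,*a),ray(S,*b)); print(n,p.round(1),g.round(1),onz(T,*a,z).round(1),onz(S,*b,z).round(1))
for n,a,z in [('turqA',(174,214),48),('turqB',(139.5,287.5),48),('purple',(190.7,295.2),48),('dark',(369,295),34.5)]: print(n,onz(T,*a,z).round(1))
E
```

```text
spool [522.4 404.9  41.4] 1.3 [522.8 404.4  42. ] [521.4 404.7  42. ]
pan [588.5   4.1  37.8] 2.3 [589.    3.7  40. ] [585.6   3.7  40. ]
green [447.7 -48.4  35.2] 1.8 [448.2 -49.3  34.5] [447.5 -47.5  34.5]
turqA [588.9 402.   48. ]
turqB [465.7 456.1  48. ]
purple [453.5 371.3  48. ]
dark [455.2  72.   34.5]
```

Call:
play_rows(
  series=[
    [10,-5,0,0,0,0],
    [20,-11,0,0,0,0],
    [28,-15,-6,0,0,0],
    [28,-15,-8,0,0,0],
    [28,-15,-8,0,0,0],
    [28,-15,-8,0,0,0],
    [28,-15,-8,0,0,0],
    [28,-15,-8,0,0,0],
    [28,-15,-8,0,0,0],
    [28,-15,-8,0,0,0],
    [28,-15,-8,0,0,0],
    [28,-15,-8,0,0,0],
    [28,-15,-8,0,0,0],
    [18,-12,-8,0,0,0],
    [9,-7,-8,0,0,0],
    [0,0,-2,0,0,0],
    [0,0,0,0,0,0],
    [0,0,0,0,0,0],
  ],
  gripper=0.6,
)

```text
clock: 1.65
position: [521.3, 405.3, 152.5]
ee_rot: [0.992, -0.126, -0.0, 0.0]
contact_force: [-0.2, -0.5, -0.1]
gripper_width: 51.3
grasp_force: 0.0
```

```bash
python3 - <<'E'
from h import *
d=grab('wrist','w1'); s=read_state(); print(s['position'].round(1),s['ee_rot'].round(3),s['gripper_width'],np.round(d['eye'],1))
im=cv2.imread('pics/w1.png'); H,S,V=cv2.split(cv2.cvtColor(im,cv2.COLOR_BGR2HSV))
k,l,st,ce=cv2.connectedComponentsWithStats((((H<8)|(H>172))&(S>110)&(V>40)).astype(np.uint8))
for i in range(1,k):
    if st[i,4]>40: print(st[i],ce[i].round(1),onz(d,*ce[i],42).round(1))
E
```

```text
[521.2 405.8 152.9] [ 0.992 -0.126  0.    -0.   ] 50.93297541436825 [584.7 389.2 271.3]
[301 213  34  13 203] [317.8 218. ] [536.6 402.4  42. ]
[313 240  10   9  62] [317.6 243.8] [521.9 406.4  42. ]
```

View pics/w1.png

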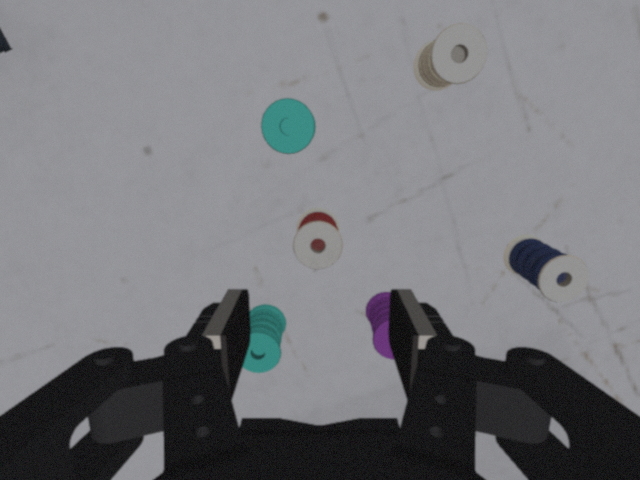

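The wrist view shows the red spool's flange centre at (317.6,244), centred between the fingers, with the neighbours clear of the closing line. Descending and closing.

Call:
play_rows(
  series=[
    [0.8,0,-8,0,0,0],
    [0,0,-15,0,0,0],
    [0,0,-20,0,0,0],
    [0,0,-20,0,0,0],
    [0,0,-20,0,0,0],
    [0,0,-16,0,0,0],
    [0,0,-12,0,0,0],
    [0,0,-8,0,0,0],
    [0,0,-3,0,0,0],
    [0,0,0,0,0,0],
    [0,0,0,0,0,0],
  ],
)

```text
clock: 2.62
position: [523.0, 405.6, 31.1]
ee_rot: [0.992, -0.126, 0.0, -0.001]
contact_force: [0.8, 0.1, 0.9]
gripper_width: 51.4
grasp_force: 0.0
```

Call:
play_rows(
  series=[
    [0,0,0,0,0,0],
    [0,0,0,0,0,0],
    [0,0,0,0,0,0],
    [0,0,0,0,0,0],
    [0,0,0,0,0,0],
    [0,0,0,0,0,0],
    [0,0,0,0,0,0],
    [0,0,0,0,0,0],
  ],
  gripper=0,
)

```text
clock: 3.28
position: [523.3, 405.6, 31.6]
ee_rot: [0.992, -0.126, 0.001, -0.001]
contact_force: [-0.4, -0.3, 4.4]
gripper_width: 28.0
grasp_force: 59.1
```

Call:
play_rows(
  series=[
    [0,0,6,0,0,0],
    [0,0,12,0,0,0],
    [0,0,18,0,0,0],
    [0,0,20,0,0,0],
    [0,0,20,0,0,0],
    [0,0,15,0,0,0],
    [0,0,7,0,0,0],
    [0,0,2,0,0,0],
    [0,0,0,0,0,0],
  ],
)

```text
clock: 4.03
position: [522.5, 404.8, 130.6]
ee_rot: [0.992, -0.127, -0.0, -0.0]
contact_force: [-0.2, -0.9, -0.2]
gripper_width: 27.5
grasp_force: 59.0
```

```bash
python3 - <<'E'
from h import *
d=grab('wrist','w2'); s=read_state(); print(s['position'].round(1),s['ee_rot'].round(4),s['gripper_width'],s['contact_force'])
E
```

```text
[522.2 404.5 129.6] [ 9.919e-01 -1.267e-01 -5.000e-04  5.000e-04] 27.458903944665593 [-0.3114789  -0.50779809 -0.49677594]
```

View pics/w2.png

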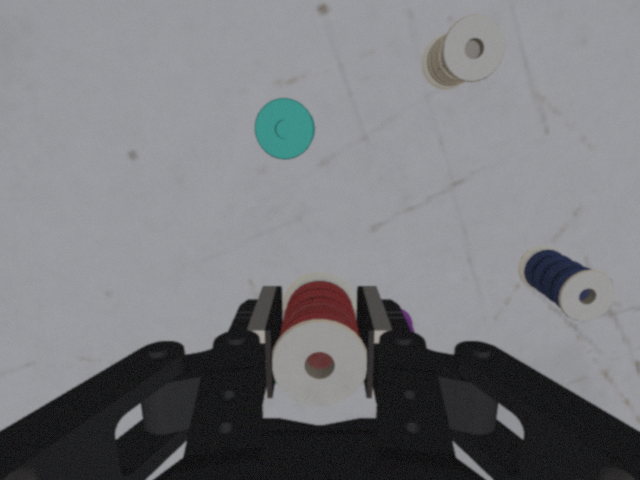

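The spool is held upright between the pads (flange centre at 319.5,365). Carrying it over the pan.

Call:
play_rows(
  series=[
    [2,-10,0,0,0,0],
    [3,-20,0,0,0,0],
    [5,-32,0,0,0,0],
    [5,-32,0,0,0,0],
    [5,-32,0,0,0,0],
    [5,-32,0,0,0,0],
    [5,-32,0,0,0,0],
    [5,-32,0,0,0,0],
    [5,-32,0,0,0,0],
    [5,-32,0,0,0,0],
    [5,-32,0,0,0,0],
    [5,-32,0,0,0,0],
    [5,-25,0,0,0,0],
    [4,-15,0,0,0,0],
    [2,-10,0,0,0,0],
    [0,0,0,0,0,0],
    [0,0,0,0,0,0],
    [0,0,0,0,0,0],
  ],
)

```text
clock: 5.58
position: [588.3, 5.6, 129.9]
ee_rot: [0.992, -0.126, -0.0, 0.0]
contact_force: [0.2, 0.2, -0.3]
gripper_width: 27.3
grasp_force: 59.1
```

```bash
python3 - <<'E'
from h import *
s=read_state(); print(s['position'].round(1),s['ee_rot'].round(4),s['gripper_width'],s['contact_force'])
d=grab('wrist','w3'); e=grab('scene','s3')
p=s['position']; print('top flange',onz(d,319.5,365,p[2]+10.4).round(1))
a=cv2.imread('pics/w3.png'); b=cv2.imread('pics/s3.png')
im=np.zeros((480,800,3),np.uint8); im[:,:400]=a[:,120:520]; im[:400,400:]=cv2.resize(b[200:340,320:460],(400,400))
cv2.imwrite('pics/c3.png',im)
E
```

```text
[588.3   5.6 129.9] [ 9.920e-01 -1.262e-01 -4.000e-04  1.000e-04] 27.27106366289284 [ 0.24181649  0.17919525 -0.33997893]
top flange [585.7   6.4 140.3]
```

View pics/c3.png

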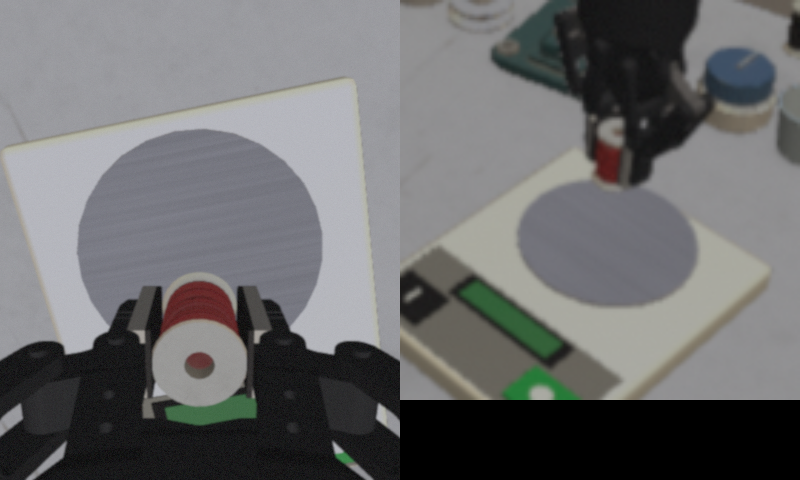

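The wrist view shows the pan centred under the spool, which hangs upright; scene view agrees. Lowering.

Call:
play_rows(
  series=[
    [0,-1.5,-6,0,0,0],
    [0,0,-12,0,0,0],
    [0,0,-14,0,0,0],
    [0,0,-12,0,0,0],
    [0,0,-7,0,0,0],
    [0,0,-3,0,0,0],
    [0,0,-1,0,0,0],
    [0,0,0,0,0,0],
    [0,0,0,0,0,0],
  ],
)

```text
clock: 6.43
position: [589.2, 3.7, 75.9]
ee_rot: [0.992, -0.126, 0.001, -0.0]
contact_force: [-0.2, 0.0, -0.6]
gripper_width: 28.0
grasp_force: 59.1
```

Call:
play_rows(
  series=[
    [0,0,-1,0,0,0],
    [0,0,-1,0,0,0],
    [0,0,-0.5,0,0,0],
    [0,0,0,0,0,0],
    [0,0,0,0,0,0],
  ],
)

```text
clock: 6.85
position: [588.7, 3.4, 72.9]
ee_rot: [0.992, -0.127, 0.0, -0.0]
contact_force: [-0.6, -0.1, -0.7]
gripper_width: 27.5
grasp_force: 59.1
```

Call:
play_rows(
  series=[
    [0,0,-0.5,0,0,0],
    [0,0,-0.5,0,0,0],
    [0,0,0,0,0,0],
    [0,0,0,0,0,0],
  ],
)

```text
clock: 7.18
position: [588.7, 3.5, 71.8]
ee_rot: [0.992, -0.127, -0.0, 0.0]
contact_force: [-0.2, -0.3, 0.5]
gripper_width: 27.5
grasp_force: 59.1
```

Call:
play_rows(
  series=[
    [0,0,-0.5,0,0,0],
    [0,0,0,0,0,0],
    [0,0,0,0,0,0],
  ],
)

```text
clock: 7.43
position: [588.7, 3.5, 71.6]
ee_rot: [0.992, -0.127, 0.0, -0.0]
contact_force: [-0.4, -0.4, 3.3]
gripper_width: 27.9
grasp_force: 59.2
```

Call:
play_rows(
  series=[
    [0,0,0,0,0,0],
    [0,0,0,0,0,0],
    [0,0,0,0,0,0],
    [0,0,0,0,0,0],
    [0,0,0,0,0,0],
    [0,0,0,0,0,0],
    [0,0,0,0,0,0],
  ],
  gripper=0.65,
)

```text
clock: 8.02
position: [588.7, 3.4, 71.2]
ee_rot: [0.992, -0.127, -0.0, 0.0]
contact_force: [-0.4, -0.9, 0.7]
gripper_width: 56.1
grasp_force: 0.0
```

Call:
play_rows(
  series=[
    [0,0,3,0,0,0],
    [0,0,8,0,0,0],
    [0,0,15,0,0,0],
    [0,0,20,0,0,0],
    [0,0,20,0,0,0],
    [0,0,15,0,0,0],
    [0,0,6,0,0,0],
    [0,0,0,0,0,0],
    [0,0,0,0,0,0],
  ],
)

```text
clock: 8.77
position: [588.4, 3.5, 158.3]
ee_rot: [0.992, -0.127, -0.0, -0.0]
contact_force: [-0.3, 0.3, -0.2]
gripper_width: 55.9
grasp_force: 0.0
```

```bash
python3 - <<'E'
from h import *
s=read_state(); print(s['position'].round(1),s['ee_rot'].round(4),s['gripper_width'],s['contact_force'])
d=grab('wrist','w4'); e=grab('scene','s4')
a=cv2.imread('pics/w4.png'); b=cv2.imread('pics/s4.png')
im=np.zeros((480,800,3),np.uint8); im[:,:400]=a[:,120:520]; im[:400,400:]=cv2.resize(b[220:360,320:460],(400,400))
cv2.imwrite('pics/c4.png',im)
E
```

```text
[588.4   3.5 158.3] [ 9.919e-01 -1.267e-01 -1.000e-04 -2.000e-04] 55.87013099571921 [-0.30141456  0.29817942 -0.19023446]
```

View pics/c4.png

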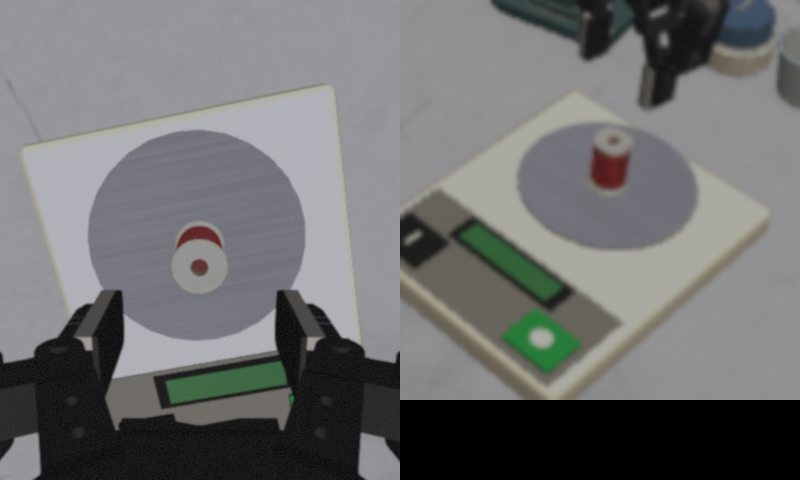

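The spool stands upright at the pan centre, released and clear of the fingers. Now closing and going over the green key.

Call:
play_rows(
  series=[
    [-6,-2,0,0,0,0],
    [-16,-6,0,0,0,0],
    [-24,-9,0,0,0,0],
    [-24,-9,0,0,0,0],
    [-24,-9,0,0,0,0],
    [-22,-8,0,0,0,0],
    [-15,-6,-4,0,0,0],
    [-7,-3,-10,0,0,0],
    [-2,0,-16,0,0,0],
    [0,0,-18,0,0,0],
    [0,0,-15,0,0,0],
    [0,0,-10,0,0,0],
    [0,0,-7,0,0,0],
    [0,0,-3,0,0,0],
    [0,0,0,0,0,0],
    [0,0,0,0,0,0],
  ],
  gripper=0,
)

```text
clock: 10.2
position: [448.8, -48.5, 75.5]
ee_rot: [0.992, -0.126, 0.0, 0.0]
contact_force: [0.7, -0.2, 0.9]
gripper_width: -0.2
grasp_force: 0.0
```

```bash
python3 - <<'E'
from h import *
s=read_state(); print(s['position'].round(1),s['ee_rot'].round(4),s['gripper_width'],s['contact_force'])
d=grab('wrist','w5'); e=grab('scene','s5')
a=cv2.imread('pics/w5.png'); b=cv2.imread('pics/s5.png')
im=np.zeros((480,800,3),np.uint8); im[:,:400]=a[:,120:520]; im[:400,400:]=cv2.resize(b[250:390,310:450],(400,400))
cv2.imwrite('pics/c5.png',im)
E
```

```text
[448.8 -48.5  75.5] [ 9.920e-01 -1.265e-01  1.000e-04  0.000e+00] -0.16897887519656474 [ 0.65411206 -0.20893891  0.89468539]
```

View pics/c5.png

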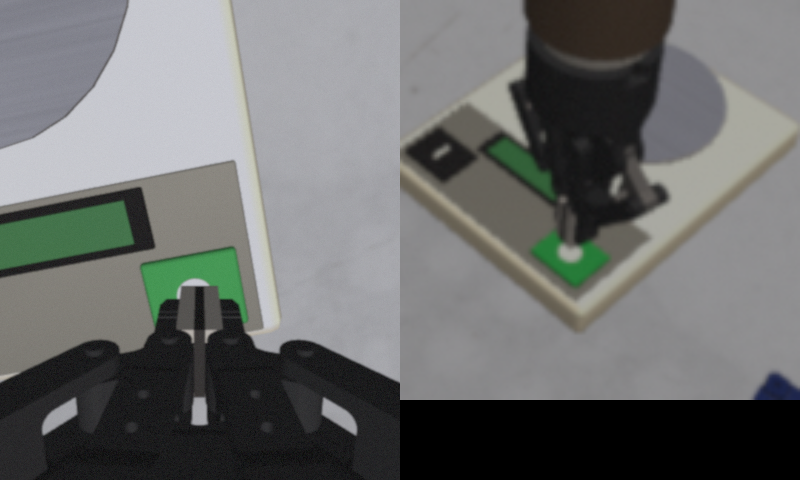

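The closed fingertips are directly above the green key's white dot, well inside the key. Lowering towards it.

Call:
play_rows(
  series=[
    [0,0,-4,0,0,0],
    [0,0,-5,0,0,0],
    [0,0,-3,0,0,0],
    [0,0,-1,0,0,0],
    [0,0,0,0,0,0],
    [0,0,0,0,0,0],
  ],
)

```text
clock: 10.8
position: [448.7, -48.6, 62.2]
ee_rot: [0.992, -0.127, -0.0, 0.0]
contact_force: [0.8, 0.3, -0.4]
gripper_width: 0.1
grasp_force: 0.0
```

Call:
play_rows(
  series=[
    [0,0,-1,0,0,0],
    [0,0,-1,0,0,0],
    [0,0,-0.5,0,0,0],
    [0,0,0,0,0,0],
    [0,0,0,0,0,0],
  ],
)

```text
clock: 11.22
position: [448.7, -48.5, 59.8]
ee_rot: [0.992, -0.127, 0.0, 0.0]
contact_force: [1.4, -0.8, 1.1]
gripper_width: 0.4
grasp_force: 0.0
```

Call:
play_rows(
  series=[
    [0,0,-1,0,0,0],
    [0,0,-1.2,0,0,0],
    [0,0,0,0,0,0],
  ],
)

```text
clock: 11.47
position: [448.8, -48.5, 58.1]
ee_rot: [0.992, -0.126, 0.0, 0.0]
contact_force: [-2.5, 1.1, 8.3]
gripper_width: 0.0
grasp_force: 3.9
```

Call:
play_rows(
  series=[
    [0,0,-0.3,0,0,0],
    [0,0,0,0,0,0],
    [0,0,0,0,0,0],
    [0,0,0,0,0,0],
    [0,0,0,0,0,0],
  ],
)

```text
clock: 11.88
position: [448.8, -48.5, 58.0]
ee_rot: [0.992, -0.126, 0.0, 0.0]
contact_force: [-2.1, 0.8, 7.9]
gripper_width: -0.5
grasp_force: 3.9
```

Call:
play_rows(
  series=[
    [0,0,4,0,0,0],
    [0,0,10,0,0,0],
    [0,0,15,0,0,0],
    [0,0,20,0,0,0],
    [0,0,20,0,0,0],
    [0,0,15,0,0,0],
    [0,0,6,0,0,0],
    [0,0,0,0,0,0],
    [0,0,0,0,0,0],
  ],
)

```text
clock: 12.63
position: [448.3, -48.5, 146.8]
ee_rot: [0.992, -0.127, -0.0, -0.0]
contact_force: [0.1, -0.7, -0.7]
gripper_width: -0.2
grasp_force: 0.0
```

```bash
python3 - <<'E'
from h import *
e=grab('scene','s6'); t=grab('top','t6')
a=cv2.imread('pics/t6.png'); b=cv2.imread('pics/s6.png')
im=np.zeros((400,800,3),np.uint8); im[:,:400]=cv2.resize(a[165:325,330:490],(400,400)); im[:,400:]=cv2.resize(b[230:390,300:460],(400,400))
cv2.imwrite('pics/c6.png',im)
E
```

```text
(no output)
```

View pics/c6.png

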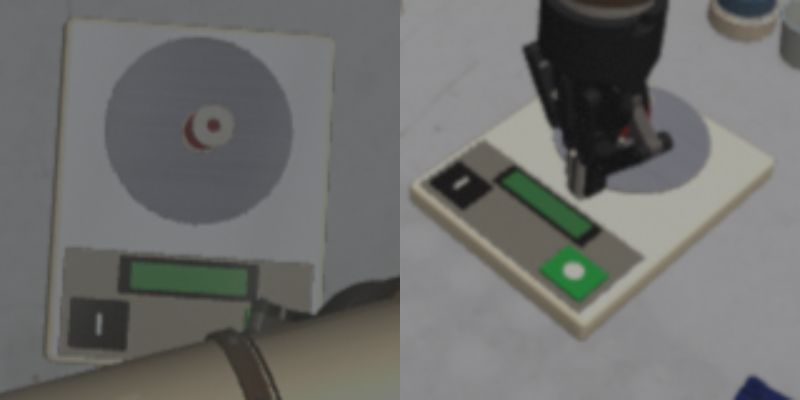

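The spool stands upright at the pan centre and the gripper is clear of the key, which was held at about 8 N for about 0.5 s. Handing in.

```bash
python3 -c "from h import *; print(job_done())"
```

```text
the job is handed in; nothing more can be done
None
```

The red spool stands upright and released at the centre of the scale pan, the green key was then pressed at about 8 N for about half a second, and the job is handed in at about 13 s of the 48 s limit (no verdict was returned).

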